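# Put the microscope optics away in their trays

### The arm

A 7-joint arm with a two-finger parallel gripper is mounted at the origin on the work surface. World frame = base frame: x ahead of the robot, y to its left, z up, the work surface at z = 0. Lengths are in m, angles in rad, forces in N, time in s.
With the tool pointing down it reaches from about 0.425 to 0.875 m from the base axis. Payload 8.4 kg.
Tool frame: the origin (TCP) lies at the very end of the fingers, on their centre line; the grasp point (between the pads) lies 19 mm behind it; z points along the fingers, y is the line along which they close (so a half turn about z gives the same grasp; the last joint's range is limited). The gripper opens to 87 mm and grips with 3 to 60 N. Pads are 19 mm wide; open, the fingers measure 117 mm over their backs; the gripper's body (75 mm by 190 mm) begins 51 mm behind the grasp point.
Start: joints at [-1.315, 0.333, 0.04, 1.465, -0.013, 1.343, -0.059], TCP at [0.226, 0.609, 0.223] pointing down, gripper open.
Joint ranges: [-2.58, 2.58], [-0.38, 2.09], [-1.3, 1.39], [0.25, 2.4], [-1.5, 4.64], [0.08, 2.09], [-2.65, 2.65]. Speed limits (rad/s): [2.22, 2.22, 2.79, 2.79, 3.14, 3.14, 3.14].

### API

Orientations are given as a rotation vector (axis times angle).
In Python, from workcell import arm, fingers, sensors, camera, camera_info, trace, pinpoint gives the robot as it stands. The module is installed in compiled form; this text tells all that it offers. Calls block until the motion is done:
- arm.reach(position, orientation): joint-space move of the TCP to a pose.
- arm.movel(position, orientation=None, speed=0.15, threshold=None): straight line of the TCP; orientation=None keeps the orientation; speed is the mean speed in m/s. With threshold (N) it stops when the force on the tool has changed by that much, and returns True; else False.
- arm.move_joints(angles): joint-space move.
- fingers.release() and fingers.gripper_close(): open the fingers fully, or close them until they stop; the grip force is fixed at half the most.
- arm.hold(seconds).
- arm.inverse_kinematics(position, orientation): joint angles nearest the present ones, or None.
- sensors.sense(): the state.
- camera(name): name is "side" or "top"; returns the picture (480x640x3 uint8, blue, green, red); there is no depth.
- camera_info(name): a dict with "mtx" (3x3 intrinsics, pixels), "rvec" (rotation vector, rad) and "tvec" (3), from world to camera coordinates, as OpenCV has them. Camera axes: x right, y down, z forward; pixel columns grow to the right and rows downward; lengths in m; the calibration is good to about 2 mm. A picture is of the moment at which its call begins. camera_info takes no time and is no camera call.
A pose or a line that the arm cannot do raises arm.MotionError and nothing moves.
- arm.sign_off(): hands the job in; it is judged then, once.
Trained networks look in the newest picture that a camera, given by its name, has taken for a name from the list of things; names that differ only in an ending like _2 or _b are one class to them, and where a whole thing is asked for, a point or a joint stands for the part that bears it (a point fixed in the world has none). Each returns a list of dicts, best first, with "conf" (0 to 1); they miss things now and then, are a little off and sometimes report something else, mostly with a low value. They report only what shows in the picture. A call takes as long as a camera call. They do not tell look-alikes from the thing itself.
- trace(thing, camera): "region" (480x640 bool, what is visible of it) and "position" ([row, column] in pixels, amid what is visible of it).
- pinpoint(thing, camera): "position" ([row, column] in pixels: a listed point, or the origin of a listed thing).
The state is a dict: "time_s": time; "q": joint angles; "joint_velocities": joint speeds; "joint_torque": joint torques, N m; "tcp_pos": TCP position; "tcp_rot": TCP orientation; "ft_force": force on the tool from outside, world axes, zero at the start; "ft_torque": the same for the moment, N m; "width": finger opening in m; "gripper_force": force on a finger pad.
Only numpy, scipy, OpenCV 4.12 (cv2) and the standard library are available. Lean on these libraries where they do the work, as an engineer would, in place of code of your own. Each camera call takes 0.05 s, during which the arm holds its last target. There are 200 camera calls.

### The job

Put the loose microscope parts away where each kind belongs: both slim dark-steel objectives in the long narrow tray, both eyepieces in the square tray and the condenser in the round dish. Keep every part upright, set it down gently so that it stands on the floor of its tray, and leave the oil bottle and the stack of blue culture dishes where they are.

Things in the scene. Friction and masses are not known exactly. Their poses are not given: they have to be found in the camera images.
- objective_a_mid (a point): One of two identical microscope objectives: a slim plain dark-steel barrel with a black band near its foot, 26 mm in diameter from the foot up to 38 mm, then tapering to a 16 mm nose with a small lens on top; 50 mm tall, 120 g. The point is its centre, 25 mm above its foot. Stands upright on the bench at the start, like all the parts; its z axis points up along the part; it is round, so its yaw means nothing.
- objective_b_mid (a point): One of two identical microscope objectives: a slim plain dark-steel barrel with a black band near its foot, 26 mm in diameter from the foot up to 38 mm, then tapering to a 16 mm nose with a small lens on top; 50 mm tall, 120 g. The point is its centre, 25 mm above its foot. Stands upright on the bench at the start, like all the parts; its z axis points up along the part; it is round, so its yaw means nothing.
- eyepiece_a_mid (a point): One of two identical microscope eyepieces, standing on its cap: a black cap 36 mm in diameter and 22 mm high below, a pale bare-aluminium tube 23 mm in diameter and 36 mm long above it; 58 mm tall, 90 g. The point is its centre, 29 mm above its foot (7 mm above the top of the cap). Stands upright on the bench at the start, like all the parts; its z axis points up along the part; it is round, so its yaw means nothing.
- eyepiece_b_mid (a point): One of two identical microscope eyepieces, standing on its cap: a black cap 36 mm in diameter and 22 mm high below, a pale bare-aluminium tube 23 mm in diameter and 36 mm long above it; 58 mm tall, 90 g. The point is its centre, 29 mm above its foot (7 mm above the top of the cap). Stands upright on the bench at the start, like all the parts; its z axis points up along the part; it is round, so its yaw means nothing.
- condenser_mid (a point): The microscope condenser: one plump black cylinder 52 mm in diameter and 44 mm tall with a pale round lens and metal ring, 34 mm across, on its flat top; 180 g. The point is its centre, 22 mm above its foot. Stands upright on the bench at the start, like all the parts; its z axis points up along the part; it is round, so its yaw means nothing.
- long_tray: Long narrow white tray, 70 mm (its x) by 190 mm (its y) outside, walls 3 mm thick and 12 mm high in all, floor 3 mm thick. Origin: centre of its underside, on the bench; z up. The tray is fixed to the bench. 
- square_tray: Square white tray, 124 by 124 mm outside, walls 3 mm thick and 12 mm high in all, floor 3 mm thick. Origin: centre of its underside, on the bench; x and y along its sides, z up. The tray is fixed to the bench. 
- round_dish: Round white dish, 100 mm in diameter outside, wall 3 mm thick and 12 mm high in all, floor 3 mm thick. Origin: centre of its underside, on the bench; z up. The dish is fixed to the bench. 
- oil_bottle_mid (a point): Small amber glass oil bottle with a black cap, loose, standing among the parts and not to be moved: 32 mm in diameter, 60 mm tall (cap 20 mm in diameter and 18 mm high). The point is its centre, 30 mm above the bench.
- dish_stack_mid (a point): Stack of three small blue lidded culture dishes, loose, standing among the parts and not to be moved: 60 mm in diameter, 45 mm tall. The point is its centre, 22.5 mm above the bench.
Mind the look-alikes: they are no part of the job. Leave any purple look-alike of the part that bears condenser_mid alone.

How it is judged:
By the outcome, as a careful person would: the job done as asked, in the order asked, and still so for the second after the job is handed in, with the robot touching nothing.
It also fails if it takes over 134 s, if anything falls off the work surface, if the arm or the gripper's body presses on something with over 40 N, if the wrist force passes 120 N, or if a joint passes its speed limit or range.

## Working session

There is one attempt and no reset: what is moved stays moved. The work goes in short steps, each a Python script; the robot and the scene stay as the last script left them, time stands still between calls to the robot, and variables do not carry over. Pictures are saved under pics/ and viewed, at most 14 in all, crops included, and the job is handed in when it is done.

```bash
mkdir -p pics; cat > h.py <<'E'
import numpy as np, cv2
from workcell import arm, fingers, sensors, camera, camera_info, trace, pinpoint
def ray(cam,rc,z):
    c=camera_info(cam);R=cv2.Rodrigues(np.array(c["rvec"],float))[0];t=np.array(c["tvec"],float).ravel()
    d=R.T@np.linalg.inv(np.array(c["mtx"]))@np.array([rc[1],rc[0],1.]);o=-R.T@t
    return o+d*(z-o[2])/d[2]
def proj(cam,p):
    c=camera_info(cam)
    return cv2.projectPoints(np.array([p],float),np.array(c["rvec"],float),np.array(c["tvec"],float),np.array(c["mtx"],float),None)[0].ravel()[::-1]
H=dict(objective_a_mid=.025,eyepiece_a_mid=.029,condenser_mid=.022,long_tray=0,square_tray=0,round_dish=0,oil_bottle_mid=.03,dish_stack_mid=.0225)
E
python3 - <<'E'
from h import *
for c in("top","side"):
    cv2.imwrite(f"pics/{c}0.png",camera(c))
    i=camera_info(c);R=cv2.Rodrigues(np.array(i["rvec"],float))[0];print(c,-R.T@np.array(i["tvec"]).ravel(),R[2])
    for n,z in H.items():
        for d in pinpoint(n,c):print(n,round(d["conf"],2),np.round(d["position"]),np.round(ray(c,d["position"],z),3))
s=sensors.sense();print(s["time_s"],s["tcp_rot"],s["ft_force"])
E
```

```text
top [ 0.41391702 -0.01176958  0.88992373] [ 0.10008292  0.00874514 -0.99494067]
objective_a_mid 0.56 [241. 319.] [ 0.494 -0.     0.025]
eyepiece_a_mid 0.67 [243. 436.] [ 0.488 -0.202  0.029]
condenser_mid 0.9 [327. 152.] [0.348 0.288 0.022]
condenser_mid 0.69 [272. 152.] [0.443 0.291 0.022]
long_tray 0.8 [166. 322.] [ 0.632 -0.008  0.   ]
square_tray 0.92 [157. 195.] [0.652 0.226 0.   ]
round_dish 0.57 [160. 445.] [ 0.641 -0.231  0.   ]
dish_stack_mid 0.94 [270. 482.] [ 0.44  -0.283  0.022]
dish_stack_mid 0.64 [168. 321.] [ 0.623 -0.005  0.022]
side [0.33389186 0.56261613 0.75213639] [ 0.17557034 -0.60914531 -0.77338027]
objective_a_mid 0.85 [254. 324.] [0.492 0.001 0.025]
eyepiece_a_mid 0.58 [179. 356.] [ 0.485 -0.197  0.029]
eyepiece_a_mid 0.58 [299. 348.] [0.426 0.085 0.029]
condenser_mid 0.67 [412. 299.] [0.444 0.287 0.022]
condenser_mid 0.57 [432. 365.] [0.347 0.288 0.022]
long_tray 0.61 [178. 360.] [ 0.483 -0.235  0.   ]
long_tray 0.6 [245. 252.] [0.632 0.002 0.   ]
long_tray 0.57 [345. 187.] [0.655 0.225 0.   ]
long_tray 0.2 [162. 389.] [ 0.437 -0.299  0.   ]
square_tray 0.84 [344. 187.] [0.655 0.224 0.   ]
round_dish 0.57 [165. 290.] [ 0.635 -0.23   0.   ]
oil_bottle_mid 0.67 [220. 374.] [ 0.424 -0.099  0.03 ]
dish_stack_mid 0.79 [158. 389.] [ 0.435 -0.287  0.022]
dish_stack_mid 0.17 [221. 374.] [ 0.425 -0.105  0.022]
0.9 [-5.54420822e-01 -3.09227319e+00  9.61617621e-05] [ 0.13215427 -0.43636437 -0.2701156 ]
```

View pics/top0.png

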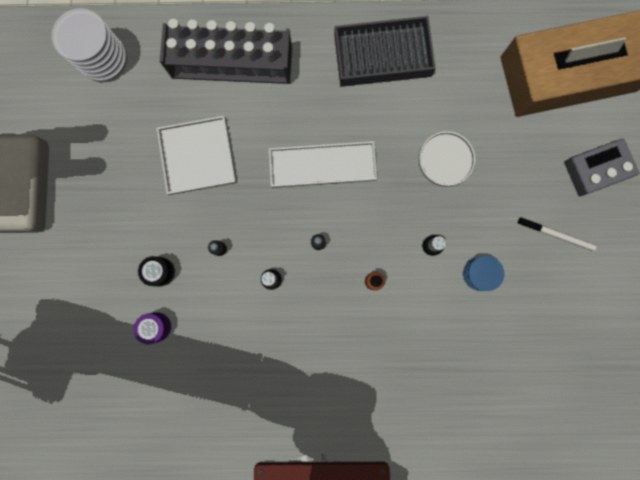

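View pics/side0.png

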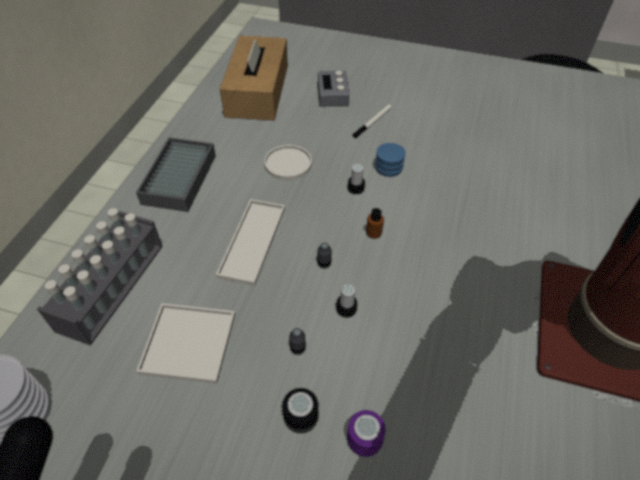

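The top view shows the black condenser at (272,155) and the purple look-alike at (328,150). The objectives are at (241,319) and (248,217), and the eyepieces at (244,436) and (279,270). The bottle is at (281,375) and the blue stack at (272,484). The side view agrees, with objective b at about (341,297). Next I'll triangulate the rest, check IK and place the first objective.

```bash
cat >> h.py <<'E'
def down(phi):                     # tool down, closing line at angle phi in the bench plane
    a=(phi+np.pi/2)/2; return np.pi*np.array([np.cos(a),np.sin(a),0])
Z=.16
PARTS=dict(oa=((.493,0.),.032),ob=((.484,.178),.032),ea=((.4865,-.1995),.044),eb=((.426,.085),.044),co=((.4435,.289),.032))
def spot(c,yaw,s): return np.array(c)+s*np.array([-np.sin(yaw),np.cos(yaw)])
L,LY=(.632,-.003),.077; S,SY=(.6535,.225),.165
DEST=dict(oa=(spot(L,LY,-.04),LY),ob=(spot(L,LY,.04),LY),ea=(spot(S,SY,-.03),SY),eb=(spot(S,SY,.03),SY),co=(np.array([.638,-.2305]),-.34))
def pick(k,phi=None):
    (x,y),g=PARTS[k]; o=down(np.arctan2(y,x) if phi is None else phi); z=g-.019
    arm.reach([x,y,Z],o); arm.movel([x,y,z],speed=.12)
    fingers.gripper_close(); s=sensors.sense(); print(k,"width",s["width"],"force",s["gripper_force"])
    arm.movel([x,y,Z],speed=.15)
def place(k):
    (x,y),phi=DEST[k]; z=PARTS[k][1]-.019+.003; o=down(phi)
    arm.reach([x,y,Z],o); print("width",sensors.sense()["width"])
    arm.movel([x,y,z+.008],speed=.12); arm.hold(.3)
    hit=arm.movel([x,y,z-.003],speed=.02,threshold=3); print("hit",hit,sensors.sense()["tcp_pos"][2]-z)
    fingers.release(); arm.movel([x,y,Z],speed=.15); print("t",sensors.sense()["time_s"])
E
python3 - <<'E'
from h import *
print(ray("top",(248,217),.025),ray("side",(341,297),.025),ray("top",(279,270),.029+.029))
for k,((x,y),g) in PARTS.items():
    o=down(np.arctan2(y,x)); d,phi=DEST[k]
    print(k,[arm.inverse_kinematics([x,y,z],o) is not None for z in(Z,g-.019)],[arm.inverse_kinematics([*d,z],down(phi)) is not None for z in(Z,g-.019)],d)
pick("oa")
E
```

```text
[0.4830635  0.17740058 0.025     ] [0.48276717 0.18075293 0.025     ] [0.42777044 0.08121354 0.058     ]
oa [True, True] [True, True] [ 0.63507696 -0.04288148]
ob [True, True] [True, True] [0.62892304 0.03688148]
ea [True, True] [True, True] [0.65842757 0.19540745]
eb [True, True] [True, True] [0.64857243 0.25459255]
co [True, True] [True, True] [ 0.638  -0.2305]
oa width 0.024974718000498858 force 29.999958048574626
```

```bash
python3 - <<'E'
from h import *
place("oa")
cv2.imwrite("pics/side1.png",camera("side"))
E
```

```text
width 0.025012421691634496
hit True 2.87527609171348e-05
t 11.8083
```

View pics/side1.png

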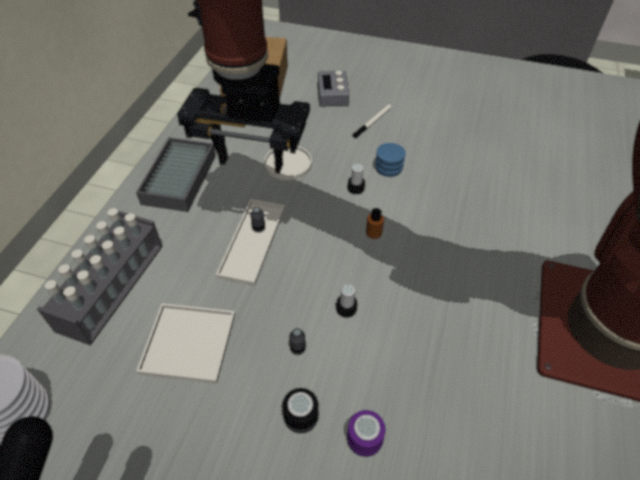

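Objective a stands upright in the long tray at about (219,258), and everything else is untouched. It touched down exactly at floor height, so I'll go on with objective b and the eyepieces.

```bash
python3 - <<'E'
from h import *
for k in("ob","ea"): pick(k); place(k)
cv2.imwrite("pics/side2.png",camera("side"))
E
```

```text
ob width 0.025159296441720564 force 30.000017559868866
width 0.02490554821562806
hit True 8.977483660254498e-06
t 21.6167
ea width 0.022232207837147043 force 29.99205376021564
width 0.021953567267294884
hit True -0.00010907392003991698
t 31.8667
```

View pics/side2.png

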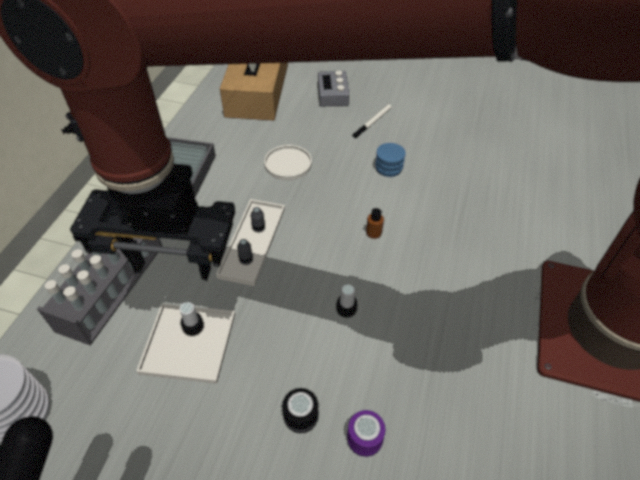

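Both objectives are in the long tray at (218,258) and (252,245), and eyepiece a is upright in the square tray at (318,191). The bottle and the blue stack haven't moved.

```bash
python3 - <<'E'
from h import *
for k in("eb","co"): pick(k); place(k)
arm.reach([.45,.0,.35],down(0))
a,b=camera("top"),camera("side"); cv2.imwrite("pics/end.png",cv2.resize(np.hstack([a,b]),(800,300),interpolation=cv2.INTER_AREA)); cv2.imwrite("pics/side3.png",b)
E
```

```text
eb width 0.022032459631833097 force 29.986723707988858
width 0.02201802138560406
hit True -4.3354196122630945e-05
t 42.5167
co width 0.05107995907681308 force 29.998212181963027
width 0.0516761153786165
hit True -3.170223242239187e-05
t 52.5917
```

View pics/side3.png

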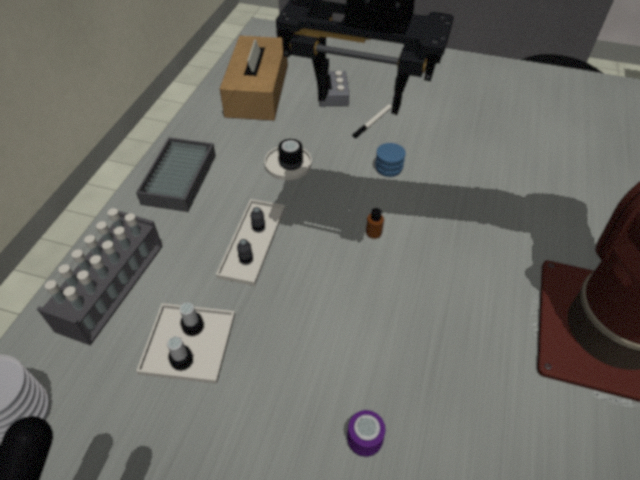

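View pics/end.png

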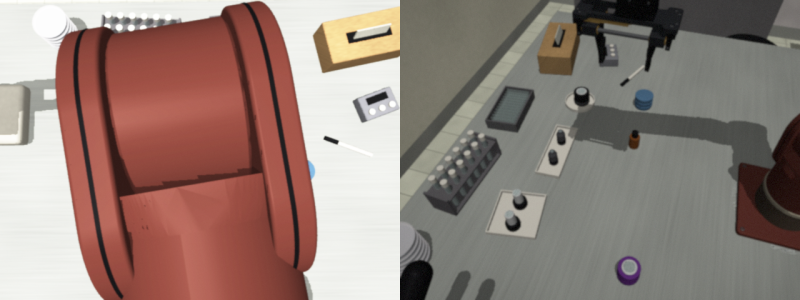

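All five parts stand upright in their trays in the side view: the condenser at (155,290), the objectives at (218,258) and (252,245), and the eyepieces at (318,191) and (352,180). The bottle, the blue stack and the purple look-alike are where they were. The arm hides the work area in the top view. The gripper is clear, so I'm handing in.

```bash
python3 -c "
from h import *
print(arm.sign_off())"
```

```text
the job is handed in; nothing more can be done
None
```

The job is handed in: both objectives stand in the long tray, both eyepieces in the square tray and the condenser in the round dish, all upright, with the bottle, blue stack and purple look-alike left alone (about 53 s at the last placing).

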